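Switch the air manifold to the green outlet

ROBOT

A 6-joint arm with a two-finger parallel gripper is mounted at the origin on a cart in front of the work surface, level with it; the furniture and walls round the work are solid. World frame = base frame: x ahead of the robot, y to its left, z up, the work surface at z = 0. Lengths are in m, angles in rad, forces in N, time in s.
With the tool pointing down it reaches from about 0.35 to 0.775 m from the base axis. Payload 5.5 kg.
Tool frame: the origin (TCP) lies at the very end of the fingers, on their centre line; the grasp point (between the pads) lies 19 mm behind it; z points along the fingers, x is the direction in which the jaws open and shut, and the axes are right-handed (so a half turn about z gives the same grasp; the last joint's range is limited). The gripper opens to 85 mm and grips with 20 to 120 N. Pads are 22 mm wide; open, the fingers measure 114 mm over their backs; the gripper's body (76 mm by 85 mm) begins 54 mm behind the grasp point. The pads swing forward as they close: fully open they stand 13 mm farther back than shut.
Start: joints at [-1.461, 0.313, 0.046, 1.304, 0, 1.431], TCP at [0.142, -0.557, 0.231] pointing down, gripper open.
Joint ranges: [-2.76, 2.76], [-0.86, 1.69], [-1.03, 1.26], [-2.2, 2.34], [-1.47, 1.5], [-3.14, 3.14]. Speed limits (rad/s): [2.57, 2.57, 3.14, 3.14, 3.14, 3.14].

INTERFACE

Orientations are given as a unit quaternion [w, x, y, z].
In Python, from workcell import env gives the robot as it stands.
- The arm moves only by the shell command python3 -m inch 'ROWS' [FORCE]. ROWS is JSON, a list of rows, each a list of 7 numbers: the turn, a rotation vector about the tool's x, y, z each as a share of 8 degrees, from -1 to 1, then the shift along the tool's x, y, z each as a share of 0.05 m, from -1 to 1, then the closure, from 0 (fully open) to 1 (shut). A call has 1 to 12 rows; each row shifts and turns the commanded pose from where the row before left it, along the tool's axes as they then stand; what a row does not reach is not made up. A row lasts 1/10 s, in which the tool goes at most 50 mm and 8.59 degrees, less where a joint would pass 70% of its speed; a pose out of reach is approached as far as the arm can. A call with a number of a shift or a turn outside -1 to 1 is refused whole. A call with a gripper value outside its range is refused whole. The fingers move at their own pace and stop on an object; FORCE is the grip in N (left out, the last holds). Time passes only in rows, so rows that do not move let the fingers close. It gives the time, the measured TCP pose, the force and the opening at its end, in the units of the state.
- env.get_state(): the state, without advancing time (a new reading comes with each control period).
- env.read_camera(name): name is "side" or "top" or "wrist"; returns the picture (400x640x3 uint8, red, green, blue); there is no depth.
- env.calibration(name): a dict with "fx", "fy", "cx", "cy" (pixels), "rvec" (rotation vector, rad) and "tvec" (3), from world to camera coordinates, as OpenCV has them; the wrist camera has in their place "hand_eye" (4x4, takes a point from camera to tool coordinates, whose origin is the TCP and whose axes are the tool frame's). Camera axes: x right, y down, z forward; pixel columns grow to the right and rows downward; lengths in m; the calibration is good to about 2 mm. The wrist camera is an equidistant fisheye: a pixel r from the principal point sees the ray r / f radians off the axis. A picture is of the moment at which its call begins: read the wrist's pose just before it. calibration takes no time and is no camera call.
- env.hand_in(): hands the job in, once; it reports no verdict.
The state is a dict: "clock": time; "joint_pos": joint angles; "qvel": joint speeds; "tau": joint torques, N m; "tcp_pos": TCP position; "orientation": TCP orientation; "wrist_force": force on the tool from outside, world axes, zero at the start; "ft_torque": the same for the moment, N m; "finger_gap": finger opening in m.
Only numpy, scipy, OpenCV 4.12 (cv2) and the standard library are available. Lean on these libraries where they do the work, as an engineer would, in place of code of your own. Each camera call takes 0.05 s, during which the arm holds its last target.

TASK

Put compressed air on the green outlet of the manifold: with the tip of a finger, first push the black selector arm round until its white nose points straight at the green outlet, and only then push the red shut-off lever fully open, to its stop, where it lies along the pipe. Only push from one side at a time; do not pinch or grip either lever, and leave the parts and tools lying about where they are.

Things in the scene. Friction and masses are not known exactly. Their poses are not given: they have to be found in the camera images.
- manifold: Air manifold, fixed: aluminium plate, x -125 to 85, y -180 to 190 mm in its frame, 12 mm thick; origin on the bench, z up, yaw varies. A brass pipe along its y runs from the inlet (-y end, right seen from the robot) through the shut-off valve at (0, -75) to the grey selector body at (0, 50); copper branches lead to three outlets. All but the two levers is lower than 60 mm.
- outlet_green: Green round outlet with a brass nipple, 30 mm in diameter; origin at the centre of its underside, on the plate 12 mm above the bench; its top is 45 mm above the bench. It stands 120 mm from the selector's axis, at one of three places, at selector joint angles -0.6, 0.5 and 1.4 rad; the blue and the yellow outlet have the other two places.
- outlet_blue: Blue outlet, otherwise like the green one; not the wanted one.
- outlet_yellow: Yellow outlet, otherwise like the green one; not the wanted one.
- selector (a joint): Angle of the selector arm about the vertical, in rad, counter-clockwise from above; at 0 the arm points along the manifold's +y, at 1.57 along its -x. It turns from -0.9 to 1.75, with light even friction (0.12 N m) and stays where it is left. It starts between two outlets (-0.2 to 0.12). Its black sides are selector_c0 (counter-clockwise one) and selector_c1.
- selector_axis (a point): Point on the selector arm's vertical axis, 75 mm above the bench. The arm: a flat bar 18 mm wide, black sides, raised white top, from 64 to 86 mm above the bench (black sides to 81), reaching 80 mm out from the axis with a white conical nose to 98 mm, and 12 mm behind the axis. Only air is under its outer part down to 45 mm above the bench.
- selector_aim (a point): Imaginary point on the line of the selector arm, beyond its nose, 120 mm from the axis: it is right over the outlet that the arm points at.
- shutoff (a joint): Angle of the red shut-off lever, rad, counter-clockwise from above: about 0 is closed, the lever pointing across the pipe to the manifold's -x (towards the robot); 1.57 is fully open at its stop, the lever lying along the pipe and pointing to the manifold's -y. Friction 0.12 N m; it stays where it is left. It starts at 0 to 0.2. Red sides: shutoff_c0, shutoff_c1.
- shutoff_axis (a point): Point on the vertical turning axis of the shut-off lever, 75 mm above the bench. The lever has the selector arm's sizes without the nose: 18 mm wide, from 64 to 86 mm above the bench (red sides up to 81 mm), reaching 80 mm out.
- shutoff_tip (a point): Middle of the outer end of the shut-off lever, 80 mm from its axis.
- bushing_1: Brass-coloured bushing, 30 mm in diameter, 35 mm high, standing loose on the plate; origin at its underside's centre. Bystander.
- nut_m12_1: Steel nut, 22 mm wide, 10 mm high, loose on the plate; bystander.
- hex_key_1: Dark hex key, 31 x 78 x 6 mm, loose on the plate; bystander.
- spanner_17: Steel spanner, 182 mm long, lying on the bench left of the manifold; bystander.
- steel_block_1: Steel block with holes, 40 x 60 x 30 mm, on the bench to the right; bystander.

How it is judged:
By the outcome, as a careful person would: the job done as asked, in the order asked, and still so for the second after the job is handed in, with the robot touching nothing.
It also fails if it takes over 54 s, if anything falls off the work surface, if the arm or the gripper's body presses on something with over 40 N, if the wrist force passes 120 N, or if a joint passes its speed limit or range.

## Working session

There is one attempt and no reset: what is moved stays moved. The work goes in short steps, Python scripts to look and compute and a shell command to move; the robot and the scene stay as the last step left them, time stands still between calls to the robot, and variables do not carry over. Pictures are saved under pics/ and viewed, and the job is handed in when it is done.

```bash
mkdir -p pics; python3 - <<'E'
from workcell import env
import cv2
s=env.get_state(); print({k:s[k] for k in('clock','tcp_pos','orientation','finger_gap')})
for n in('top','side'):
    cv2.imwrite(f'pics/{n}0.png',env.read_camera(n)[:,:,::-1]); print(n,env.calibration(n))
E
```

```text
{'clock': 0.0, 'tcp_pos': array([ 0.14208422, -0.55665137,  0.23042386]), 'orientation': array([-6.37915291e-04,  7.89687642e-01, -6.13508456e-01, -6.28457173e-04]), 'finger_gap': 0.08544770269020051}
top {'fx': 361.2032427880921, 'fy': 361.2032427880921, 'cx': 322.144526811658, 'cy': 197.57636739085726, 'rvec': array([ 2.18779653, -2.19154249,  0.08035954]), 'tvec': array([-0.09386587,  0.52262238,  1.26460643])}
side {'fx': 514.2902106119117, 'fy': 514.2902106119117, 'cx': 316.8705158824259, 'cy': 190.7242343171839, 'rvec': array([ 0.20582636, -2.74626916,  1.34454405]), 'tvec': array([0.51965615, 0.18733776, 1.26623399])}
```

View pics/top0.png

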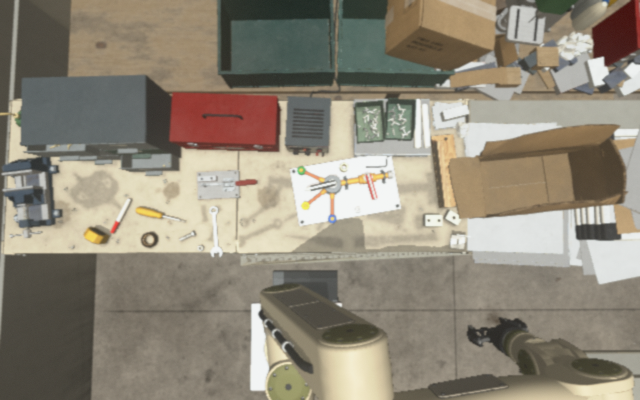

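View pics/side0.png

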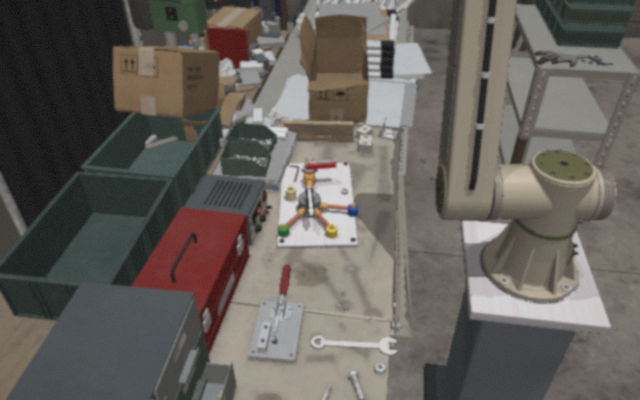

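```bash
python3 - <<'E'
import cv2
a=cv2.imread('pics/top0.png')[150:230,280:410]; cv2.imwrite('pics/topc.png',cv2.resize(a,None,fx=6,fy=6,interpolation=cv2.INTER_CUBIC))
a=cv2.imread('pics/side0.png')[155:255,270:370]; cv2.imwrite('pics/sidec.png',cv2.resize(a,None,fx=6,fy=6,interpolation=cv2.INTER_CUBIC))
E
```

```text
(no output)
```

View pics/topc.png

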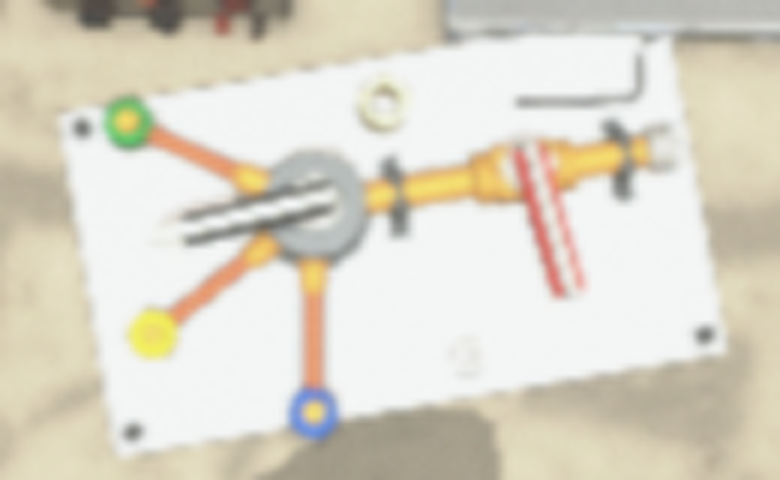

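View pics/sidec.png

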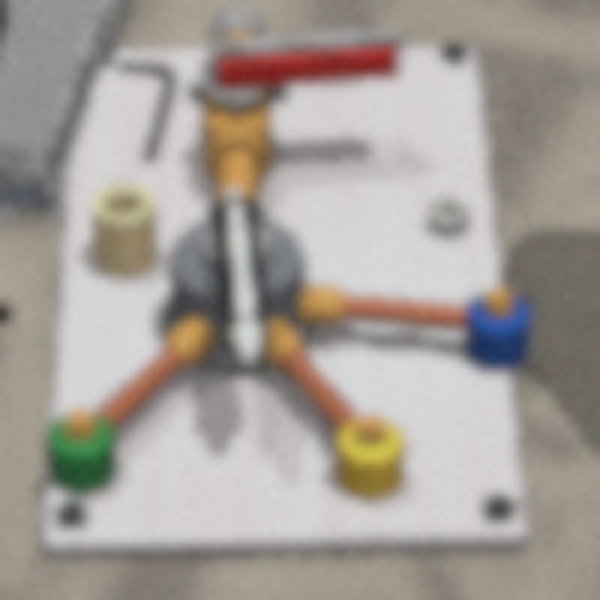

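```bash
cat >h.py <<'E'
import numpy as np,cv2
from scipy.optimize import least_squares
from workcell import env
C={n:env.calibration(n) for n in('top','side')}
def proj(n,P):
    c=C[n];K=np.array([[c['fx'],0,c['cx']],[0,c['fy'],c['cy']],[0,0,1]])
    return cv2.projectPoints(np.atleast_2d(np.array(P,float)),c['rvec'],c['tvec'],K,None)[0][:,0]
def M(p,m):
    c,s=np.cos(p[2]),np.sin(p[2]);m=np.atleast_2d(m)
    return np.c_[p[0]+c*m[:,0]-s*m[:,1],p[1]+s*m[:,0]+c*m[:,1],m[:,2]]
def pol(a,r=.12,z=.045): return [-r*np.sin(a),.05+r*np.cos(a),z]
def spol(a,r,z=.086): return [-r*np.cos(a),-.075-r*np.sin(a),z]
E
cat >fit.py <<'E'
from h import *
obs=[('top',pol(-.6),(128,122)),('top',pol(.5),(153,335)),('top',pol(1.4),(313,412)),
('top',[.085,.19,.012],(62,118)),('top',[-.125,.19,.012],(122,452)),('top',[-.125,-.18,.012],(723,350)),('top',[.085,-.18,.012],(668,38)),
('side',[-.125,-.18,.012],(480,48)),('side',[-.125,.19,.012],(525,545)),('side',[.085,.19,.012],(45,545))]
off={'top':(280,150),'side':(270,155)}
uv=lambda n,q:(np.array(q)+.5)/6-.5+off[n]
def res(p):
    return np.concatenate([proj(n,M(p,m))[0]-uv(n,q) for n,m,q in obs])
r=least_squares(res,[.5,0,.1],loss='soft_l1');p=r.x;print(p);print(res(p).reshape(-1,2).round(2))
np.save('p.npy',p)
# levers
def ra(a): return np.concatenate([proj('top',M(p,pol(a[0],.098,.075)))[0]-uv('top',(160,235)),proj('top',M(p,spol(a[1],.08)))[0]-uv('top',(571,294))])
a=least_squares(ra,[0,.1]);print(a.x,a.fun)
print('sel axis',M(p,[0,.05,.075]),'shut',M(p,[0,-.075,.075]))
for an in(a.x[0],-.6):print('sel r70',M(p,pol(an,.07)))
for an in(a.x[1],1.57):print('shut r65',M(p,spol(an,.065)))
s=env.get_state();print(s['tcp_pos'],s['orientation'],s['clock'])
E
python3 fit.py
```

```text
[ 0.57490046 -0.17781181  0.16061851]
[[-0.23 -0.11]
 [-0.48  0.05]
 [-0.14  0.55]
 [-0.78 -1.  ]
 [-1.55  1.31]
 [ 0.84  1.46]
 [-0.26 -4.07]
 [ 0.05 -1.01]
 [ 0.69 -2.03]
 [-1.08 -1.09]]
[0.04302172 0.1007244 ] [-2.35916231  0.48572736  0.36547177  1.35559502]
sel axis [[ 0.56690402 -0.12845538  0.075     ]] shut [[ 0.58689512 -0.25184645  0.075     ]]
sel r70 [[ 0.55274752 -0.0599018   0.045     ]]
sel r70 [[ 0.5966806  -0.06510434  0.045     ]]
shut r65 [[ 0.52410227 -0.26864103  0.086     ]]
shut r65 [[ 0.59723939 -0.31601807  0.086     ]]
[ 0.142068   -0.55669971  0.23048588] [-5.98500869e-04  7.89682328e-01 -6.13515388e-01 -5.76084168e-04] 0.1
```

```bash
python3 -m inch '[[0,0,0,-0.55,-0.73,0,1],[0,0,0,-0.55,-0.73,0,1],[0,0,0,-0.55,-0.73,0,1],[0,0,0,-0.55,-0.73,0,1],[0,0,0,-0.55,-0.73,0,1],[0,0,0,-0.55,-0.73,0,1],[0,0,0,-0.55,-0.73,0,1],[0,0,0,-0.55,-0.73,0,1],[0,0,0,-0.55,-0.73,0,1],[0,0,0,-0.55,-0.73,0,1],[0,0,0,-0.55,-0.73,0,1],[0,0,0,-0.55,-0.73,0,1]]' 30
sed -i "s/,('top',\[.085,-.18,.012\],(668,38))//" fit.py; python3 fit.py
python3 - <<'E'
from workcell import env
import cv2,numpy as np
s=env.get_state();print(s['tcp_pos'],s['orientation'],s['finger_gap'],s['joint_pos'])
np.savez('w1.npz',p=s['tcp_pos'],q=s['orientation'])
cv2.imwrite('pics/w1.png',env.read_camera('wrist')[:,:,::-1]);print(env.calibration('wrist'))
E
```

```text
clock: 1.3
tcp_pos: [0.4857, -0.1274, 0.2311]
orientation: [0.0, 0.79, -0.613, -0.0]
wrist_force: [1.2, 0.0, -0.2]
finger_gap: 0.0
[ 0.57585333 -0.17736879  0.16643976]
[[-0.42 -0.12]
 [-0.47  0.02]
 [-0.06  0.36]
 [-0.99 -0.94]
 [-1.42  1.32]
 [ 0.86  0.87]
 [-0.61 -1.09]
 [ 0.71 -2.16]
 [-1.06 -0.88]]
[0.04537548 0.09689598] [-2.42706373  0.52049364  0.25348651  0.93289434]
sel axis [[ 0.56756971 -0.12805974  0.075     ]] shut [[ 0.58827876 -0.25133235  0.075     ]]
sel r70 [[ 0.55285327 -0.05962418  0.045     ]]
sel r70 [[ 0.59697701 -0.06453643  0.045     ]]
shut r65 [[ 0.5255195  -0.26825203  0.086     ]]
shut r65 [[ 0.59899641 -0.31544266  0.086     ]]
[ 0.48565811 -0.12736124  0.23105168] [ 1.35281138e-04  7.89713447e-01 -6.13475867e-01 -1.21911951e-04] 1.3
[ 0.48565811 -0.12736124  0.23105168] [ 1.35281138e-04  7.89713447e-01 -6.13475867e-01 -1.21911951e-04] 2.8488230973225855e-05 [-4.16365193e-01  1.72345206e-01 -1.38380130e-01  1.26037297e+00
 -2.03616616e-04  2.47534026e+00]
{'fx': 309.70691628693146, 'fy': 309.70691628693146, 'cx': 322.3263100239527, 'cy': 192.5531183527506, 'hand_eye': array([[ 9.99999531e-01, -5.11743720e-05, -9.66978115e-04,
         1.05721233e-03],
       [ 3.01041315e-04,  9.65548528e-01,  2.60222885e-01,
        -6.56154992e-02],
       [ 9.20347553e-04, -2.60223054e-01,  9.65548091e-01,
        -1.42305594e-01],
       [ 0.00000000e+00,  0.00000000e+00,  0.00000000e+00,
         1.00000000e+00]])}
```

View pics/w1.png

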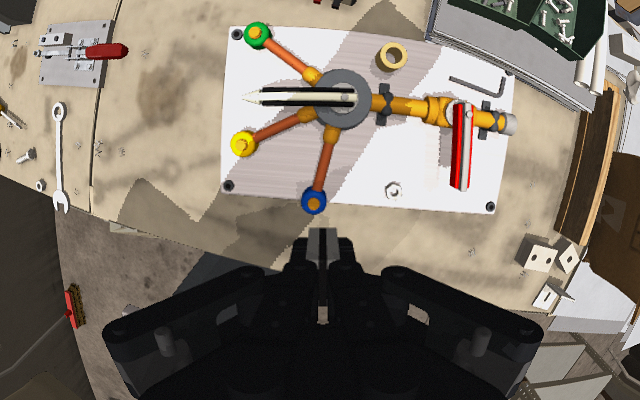

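```bash
python3 - <<'E'
import cv2
a=cv2.imread('pics/w1.png')
cv2.imwrite('pics/w1a.png',cv2.resize(a[10:220,215:375],None,fx=4,fy=4,interpolation=cv2.INTER_CUBIC)[:,:][:600*2])
cv2.imwrite('pics/w1a.png',cv2.resize(a[10:160,215:375],None,fx=4,fy=4,interpolation=cv2.INTER_CUBIC))
cv2.imwrite('pics/w1b.png',cv2.resize(a[70:220,370:530],None,fx=4,fy=4,interpolation=cv2.INTER_CUBIC))
E
```

```text
(no output)
```

View pics/w1a.png

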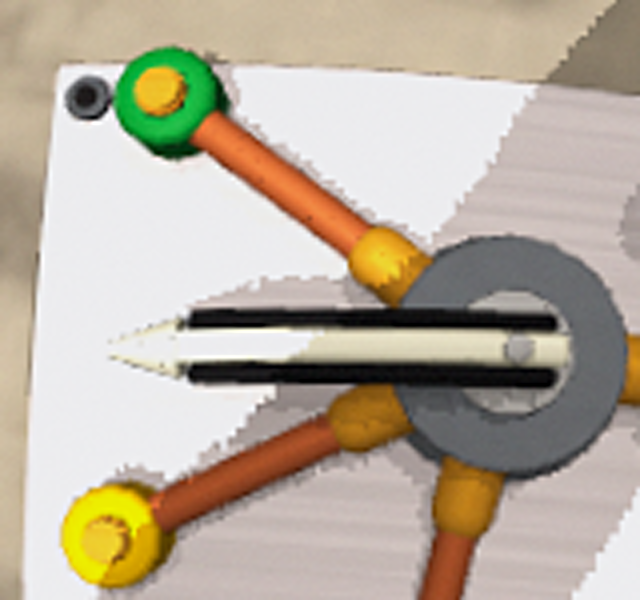

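View pics/w1b.png

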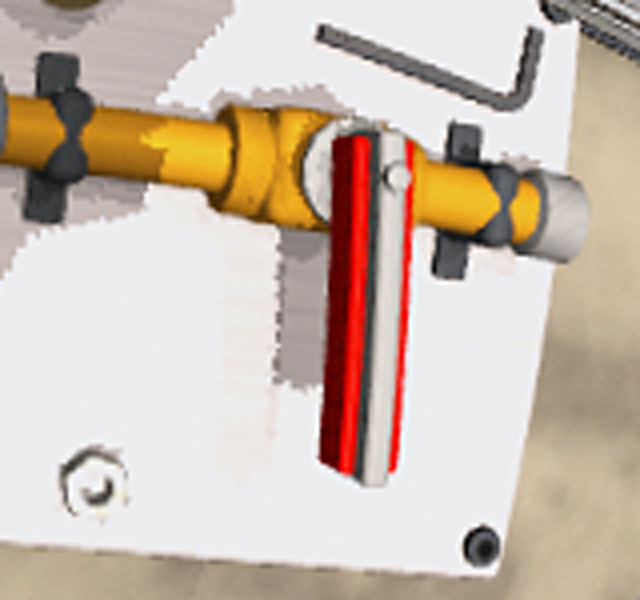

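```bash
cat >>h.py <<'E'
W=env.calibration('wrist')
def wproj(P,tp,q):
    from scipy.spatial.transform import Rotation as Ro
    R=Ro.from_quat([q[1],q[2],q[3],q[0]]).as_matrix()
    T=np.eye(4);T[:3,:3]=R;T[:3,3]=tp;T=np.linalg.inv(T@W['hand_eye'])
    X=np.atleast_2d(P)@T[:3,:3].T+T[:3,3]
    rho=np.hypot(X[:,0],X[:,1]);th=np.arctan2(rho,X[:,2])
    return np.c_[W['cx']+W['fx']*th*X[:,0]/rho,W['cy']+W['fy']*th*X[:,1]/rho]
E
cat >fitw.py <<'E'
from h import *
w=np.load('w1.npz')
A=lambda x,y:np.array([(x+.5)/4-.5+215,(y+.5)/4-.5+10])
B=lambda x,y:np.array([(x+.5)/4-.5+370,(y+.5)/4-.5+70])
obs=[(pol(-.6),A(157,88)),(pol(.5),A(105,537)),(pol(1.4),np.array([313.5,204])),([.085,.19,.012],A(60,63)),([-.125,-.18,.012],B(496,577)),
([0,.05,.088],A(519,347)),([0,-.075,.088],B(397,176))]
nose=A(107,345);tip=B(371,485)
def res(p):
    r=[wproj(M(p,m),w['p'],w['q'])[0]-u for m,u in obs]
    r+=[wproj(M(p,pol(p[3],.098,.075)),w['p'],w['q'])[0]-nose,wproj(M(p,spol(p[4],.08)),w['p'],w['q'])[0]-tip]
    return np.concatenate(r)
p=least_squares(res,[.575,-.178,.16,0,.1],loss='soft_l1').x;print(p);print(res(p).reshape(-1,2).round(2));np.save('p.npy',p)
print('axes',M(p,[0,.05,.075]),M(p,[0,-.075,.075]))
E
python3 fitw.py
```

```text
[ 0.57630992 -0.17716513  0.16833989  0.05403833  0.07750918]
[[-0.22 -0.57]
 [-0.88  0.94]
 [-0.03  0.43]
 [-1.68 -0.9 ]
 [ 1.57  0.91]
 [ 0.01 -0.42]
 [ 0.56 -0.38]
 [ 0.65  0.01]
 [-0.    0.46]]
axes [[ 0.56793263 -0.12787191  0.075     ]] [[ 0.58887587 -0.25110495  0.075     ]]
```

```bash
python3 -m inch '[[0,0,0,-0.5,-0.5,0,1],[0,0,0,-0.5,-0.5,0,1],[0,0,0,0,0,0.8,1],[0,0,0,0,0,0.8,1],[0,0,0,0,0,0.8,1],[0,0,0,0,0,0.8,1],[0,0,0,0,0,0,1]]'
cat >look.py <<'E'
import sys
from h import *
s=env.get_state();p=s['tcp_pos'];q=s['orientation']
n=sys.argv[1];np.savez(n+'.npz',p=p,q=q);im=env.read_camera('wrist')[:,:,::-1].copy();cv2.imwrite(f'pics/{n}.png',im)
print(s['clock'],p,s['wrist_force'].round(1))
E
python3 look.py w2
```

```text
clock: 2.05
tcp_pos: [0.5161, -0.0669, 0.066]
orientation: [0.002, 0.79, -0.613, -0.005]
wrist_force: [-0.8, 0.3, -1.1]
finger_gap: 0.0
2.05 [ 0.5161325  -0.06692819  0.06599253] [-0.8  0.3 -1.1]
```

View pics/w2.png

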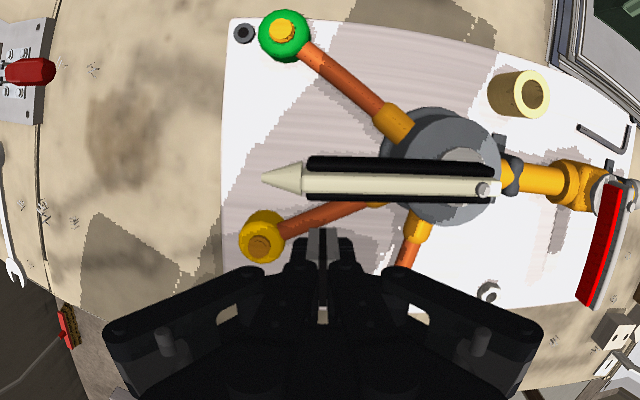

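```bash
python3 -m inch '[[0,0,0,0,0,0,1],[0,0,0,0,-0.15,0,1],[0,0,0,0,-0.15,0,1],[0,0,0,0,-0.15,0,1],[0,0,0,0,-0.15,0,1],[0,0,0,0,-0.1,0,1],[0,0,0,0,0,0,1]]'; python3 look.py w3
```

```text
clock: 2.8
tcp_pos: [0.5561, -0.0595, 0.0713]
orientation: [-0.0, 0.79, -0.613, 0.0]
wrist_force: [0.2, 0.0, 0.5]
finger_gap: -0.0001
2.8 [ 0.55607185 -0.05948277  0.07129662] [0.2 0.  0.5]
```

View pics/w3.png

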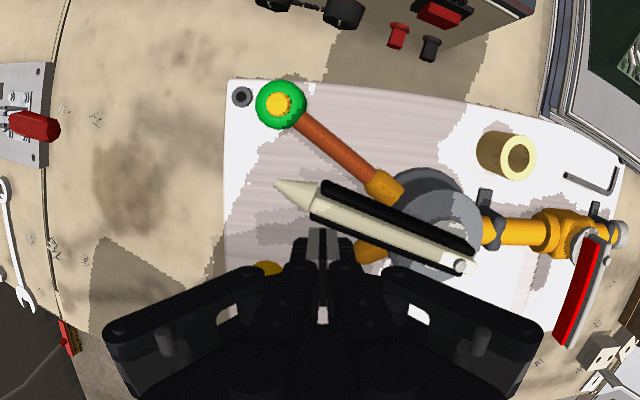

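```bash
cat >sel.py <<'E'
from h import *
import sys
# name, nose u v, pivot u v, green u v : solve angle w/ shared image offset
n=sys.argv[1];v=np.array(list(map(float,sys.argv[2:]))).reshape(-1,2)
w=np.load(n+'.npz');p=np.load('p.npy')
m=lambda a:np.concatenate([wproj(M(p,x),w['p'],w['q']) for x in (pol(a,.098,.075),[0,.05,.088],pol(-.6))])
f=lambda x:(m(x[0])+x[1:3]-v).ravel()
r=least_squares(f,[-.3,0,0]);print('angle+img shift',r.x,'res',r.fun.round(2))
r=least_squares(lambda x:(m(x[0])-v)[0],[-.3]);print('plain',r.x)
E
python3 sel.py w3 275 183 459 267 280 102
```

```text
angle+img shift [-0.31846052  0.69008969  0.05335897] res [ 0.63  0.24  2.32 -1.64 -2.94  1.4 ]
plain [-0.31944773]
```

```bash
python3 -m inch '[[0,0,0,0,-0.1,0,1],[0,0,0,0,-0.1,0,1],[0,0,0,0,-0.1,0,1],[0,0,0,0,0,0,1],[0,0,0,0,0,0,1]]'; python3 look.py w4
python3 - <<'E'
import cv2
a=cv2.imread('pics/w4.png');cv2.imwrite('pics/w4a.png',cv2.resize(a[100:270,240:480],None,fx=3,fy=3,interpolation=cv2.INTER_CUBIC))
E
```

```text
clock: 3.35
tcp_pos: [0.5701, -0.0559, 0.0713]
orientation: [-0.0, 0.79, -0.613, 0.0]
wrist_force: [0.6, 0.5, 0.3]
finger_gap: -0.0002
3.35 [ 0.57013051 -0.05586767  0.0713092 ] [0.6 0.5 0.3]
```

View pics/w4a.png

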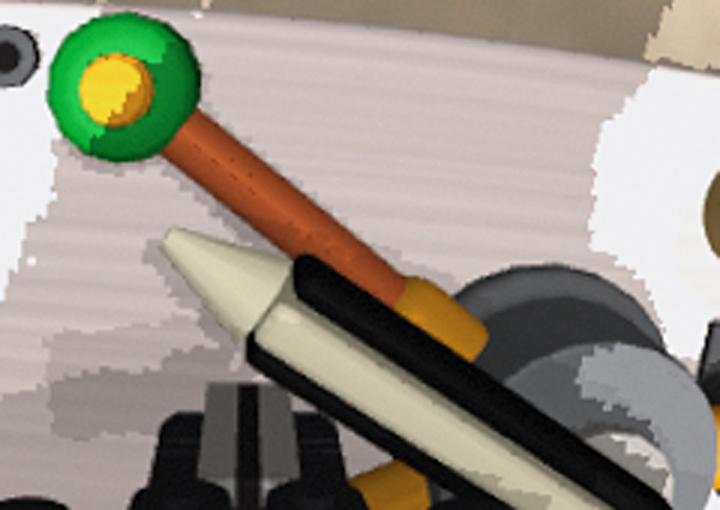

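```bash
python3 - <<'E'
from h import *
w=np.load('w4.npz');p=np.load('p.npy')
v=np.array([240+170.5/3-.5,100+238.5/3-.5]);g=np.array([240+115/3-.5,100+91/3-.5])
print(wproj(M(p,pol(-.6)),w['p'],w['q']),g)
r=least_squares(lambda x:(wproj(M(p,pol(x[0],.098,.075)),w['p'],w['q'])[0]-v),[-.4]);print(r.x,r.fun)
E
```

```text
[[276.78075247 129.78626023]] [277.83333333 129.83333333]
[-0.51625346] [-1.63819084 -1.09968015]
```

```bash
python3 -m inch '[[0,0,0,0,-0.06,0,1],[0,0,0,0,-0.06,0,1],[0,0,0,0,0,0,1],[0,0,0,0,0,0,1],[0,0,0,0,0.3,0,1],[0,0,0,0,0.5,0,1],[0,0,0,0,0.5,-1,1],[0,0,0,0,0,-1,1],[0,0,0,0,0,0,1],[0,0,0,0,0,0,1]]'; python3 look.py w5
python3 - <<'E'
import cv2
a=cv2.imread('pics/w5.png');cv2.imwrite('pics/w5a.png',cv2.resize(a[50:200,235:395],None,fx=4,fy=4,interpolation=cv2.INTER_CUBIC))
E
```

```text
clock: 4.4
tcp_pos: [0.5167, -0.0704, 0.168]
orientation: [-0.001, 0.79, -0.614, 0.003]
wrist_force: [-0.9, 0.0, -0.1]
finger_gap: -0.0002
4.4 [ 0.51667432 -0.0704178   0.16796567] [-0.9  0.  -0.1]
```

View pics/w5.png

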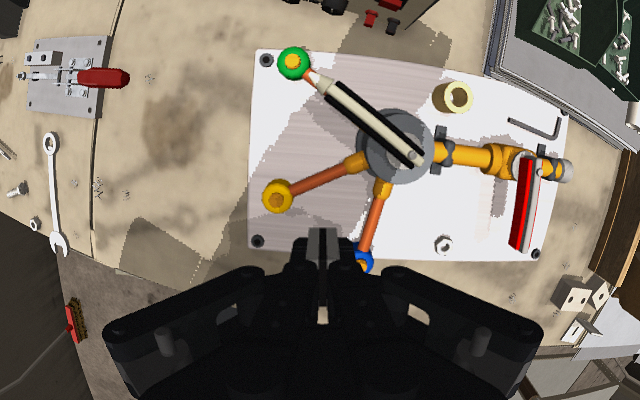

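View pics/w5a.png

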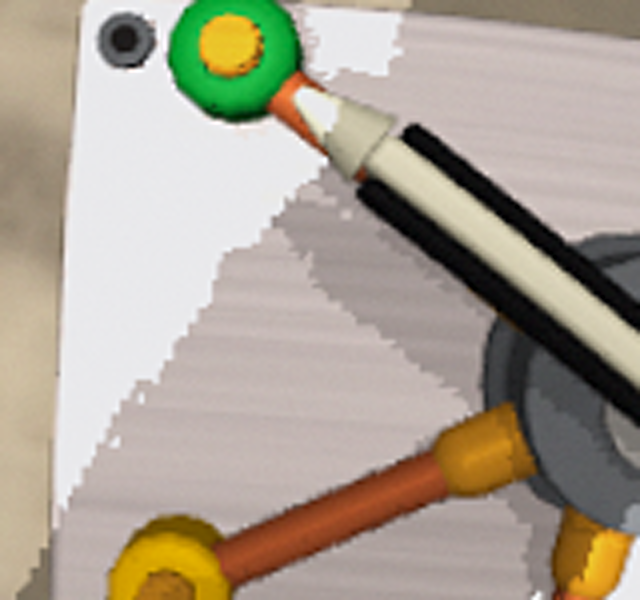

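```bash
python3 -m inch '[[0,0,0,0,0,0,1],[0,0,0,0,0,0,1]]'; python3 look.py w6
python3 - <<'E'
import cv2
a=cv2.imread('pics/w6.png');cv2.imwrite('pics/w6a.png',cv2.resize(a[40:180,270:440],None,fx=4,fy=4,interpolation=cv2.INTER_CUBIC))
E
```

```text
clock: 4.65
tcp_pos: [0.5142, -0.0696, 0.1645]
orientation: [0.0, 0.79, -0.613, -0.001]
wrist_force: [-0.1, 0.3, -0.6]
finger_gap: -0.0001
4.65 [ 0.51416565 -0.06961049  0.1644908 ] [-0.1  0.3 -0.6]
```

View pics/w6a.png

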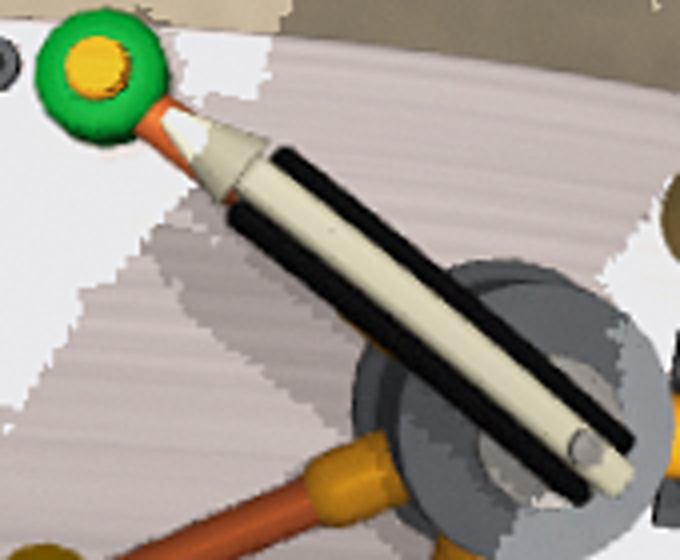

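```bash
python3 sel.py w6 310.9 67.1 416.1 151.1 294.1 56.4
```

```text
angle+img shift [-0.58614745 -0.1484163   0.19347348] res [ 0.49  0.39  0.37  0.53 -0.86 -0.93]
plain [-0.58429478]
```

```bash
python3 - <<'E'
from h import *
p=np.load('p.npy');ax=M(p,[0,-.075,0])[0][:2]
tx=np.array([.247,-.969]);ty=np.array([-.969,-.247])
c=np.array([.5142,-.0696]);
def wp(th,extra=0):
    t=np.pi+p[2]+th;u=np.array([np.cos(t),np.sin(t)]);n=np.array([np.sin(t),-np.cos(t)])
    return ax+.065*u+n*(.009+.009*abs(n@tx)+.011*abs(n@ty)+extra)
print(p[2])
for th,e in[(.0775,.015),(.0775,0),(.3,0),(.5,0),(.7,0),(.9,0),(1.1,0),(1.3,0),(1.45,0),(1.57,0),(1.6,-.002)]:
    w=wp(th,e);d=w-c;print(th,w.round(4),'shares x %.2f y %.2f'%(d@tx/.05,d@ty/.05));c=w
E
```

```text
0.168339889392782
0.0775 [ 0.5178 -0.2349] shares x 3.22 y 0.75
0.0775 [ 0.5214 -0.2494] shares x 0.30 y 0.00
0.3 [ 0.5218 -0.2624] shares x 0.25 y 0.06
0.5 [ 0.5244 -0.2744] shares x 0.24 y 0.01
0.7 [ 0.5295 -0.286 ] shares x 0.25 y -0.04
0.9 [ 0.5373 -0.2969] shares x 0.25 y -0.10
1.1 [ 0.5475 -0.3063] shares x 0.23 y -0.15
1.3 [ 0.5599 -0.3135] shares x 0.20 y -0.21
1.45 [ 0.5704 -0.3171] shares x 0.12 y -0.19
1.57 [ 0.5793 -0.3186] shares x 0.07 y -0.16
1.6 [ 0.5835 -0.3185] shares x 0.02 y -0.08
```

```bash
python3 -m inch '[[0,0,0,0.8,0.18,0,1],[0,0,0,0.8,0.19,0,1],[0,0,0,0.8,0.19,0,1],[0,0,0,0.8,0.19,0,1],[0,0,0,0,0,0.6,1],[0,0,0,0,0,0.6,1],[0,0,0,0,0,0.65,1],[0,0,0,0,0,0,1],[0,0,0,0,0,0,1]]';python3 look.py w7
```

```text
clock: 5.6
tcp_pos: [0.5174, -0.2337, 0.0729]
orientation: [0.0, 0.79, -0.613, -0.001]
wrist_force: [1.2, -0.8, 0.9]
finger_gap: 0.0003
5.6 [ 0.51743238 -0.23371079  0.07286755] [ 1.2 -0.8  0.9]
```

View pics/w7.png

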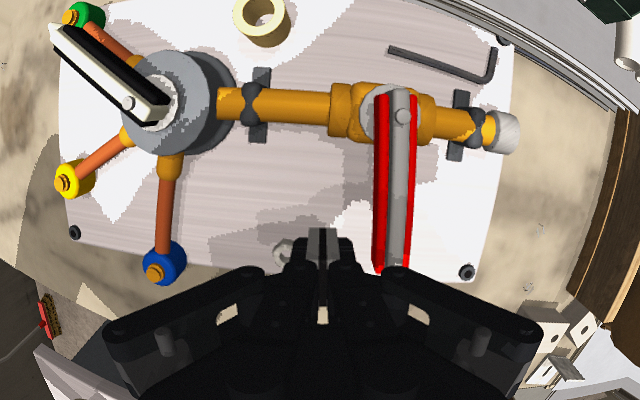

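```bash
python3 -m inch '[[0,0,0,0.2,0,0,1],[0,0,0,0.1,0,0,1],[0,0,0,0.13,0.03,0,1],[0,0,0,0.12,0.03,0,1],[0,0,0,0.12,0.01,0,1],[0,0,0,0.12,0,0,1],[0,0,0,0,0,0,1],[0,0,0,0,0,0,1]]';python3 look.py w8
```

```text
clock: 6.45
tcp_pos: [0.5255, -0.2745, 0.0743]
orientation: [0.0, 0.79, -0.614, 0.001]
wrist_force: [3.2, 0.1, 4.5]
finger_gap: 0.0003
6.45 [ 0.52547041 -0.2745082   0.07426023] [3.2 0.1 4.5]
```

View pics/w8.png

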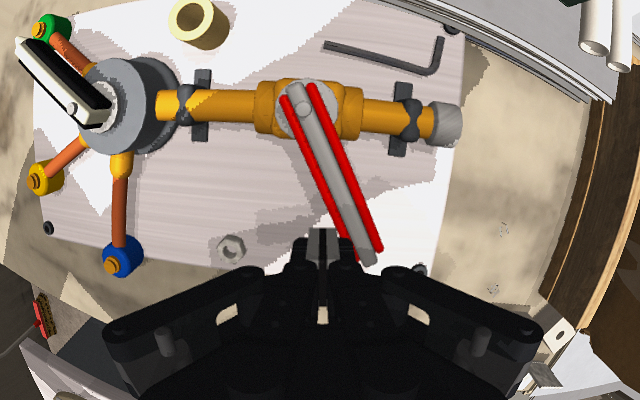

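```bash
python3 -m inch '[[0,0,0,0,0,-0.03,1],[0,0,0,0.12,-0.02,0,1],[0,0,0,0.12,-0.02,0,1],[0,0,0,0.12,-0.05,0,1],[0,0,0,0.12,-0.05,0,1],[0,0,0,0,0,0,1],[0,0,0,0,0,0,1]]';python3 look.py w9
```

```text
clock: 7.2
tcp_pos: [0.5371, -0.2958, 0.0747]
orientation: [0.001, 0.789, -0.614, 0.0]
wrist_force: [-0.8, 0.2, -0.3]
finger_gap: -0.0001
7.2 [ 0.53714143 -0.29576397  0.07466151] [-0.8  0.2 -0.3]
```

View pics/w9.png

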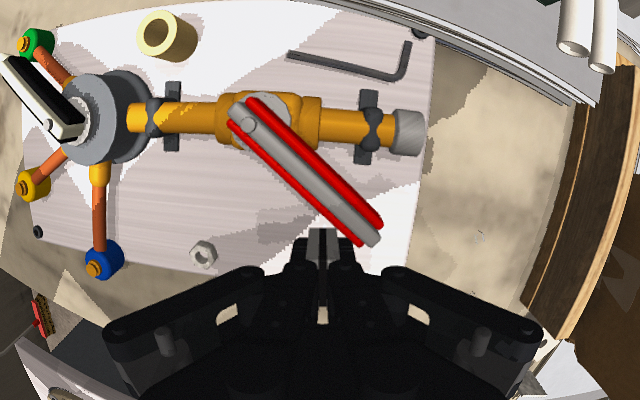

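Force is gone; the lever follows at about half travel. Continuing along the arc.

```bash
python3 -m inch '[[0,0,0,0.11,-0.08,0,1],[0,0,0,0.11,-0.08,0,1],[0,0,0,0.1,-0.1,0,1],[0,0,0,0.1,-0.1,0,1],[0,0,0,0.06,-0.1,0,1],[0,0,0,0.06,-0.1,0,1],[0,0,0,0,0,0,1],[0,0,0,0,0,0,1]]';python3 look.py w10
```

```text
clock: 8.05
tcp_pos: [0.5719, -0.3147, 0.0753]
orientation: [0.0, 0.79, -0.613, 0.001]
wrist_force: [-1.0, 0.2, -0.0]
finger_gap: -0.0001
8.05 [ 0.57185745 -0.31471881  0.07529986] [-1.   0.2 -0. ]
```

View pics/w10.png

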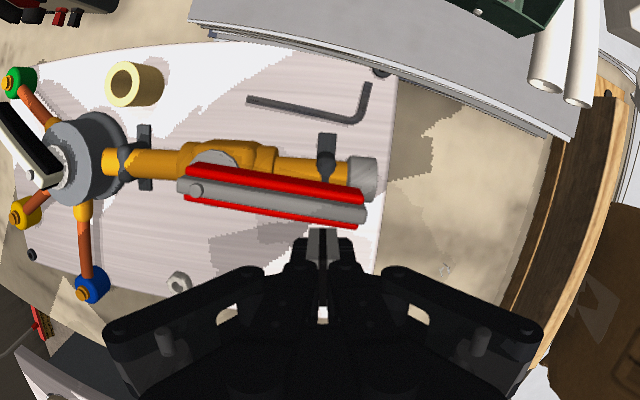

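```bash
python3 -m inch '[[0,0,0,0.03,-0.08,0,1],[0,0,0,0.03,-0.08,0,1],[0,0,0,0,-0.04,0,1],[0,0,0,0,0,0,1],[0,0,0,0,0,0,1]]';python3 -m inch '[[0,0,0,0,-0.04,0,1],[0,0,0,0,0,0,1],[0,0,0,0,0,0,1]]'
```

```text
clock: 8.6
tcp_pos: [0.579, -0.3149, 0.0751]
orientation: [0.002, 0.789, -0.614, -0.002]
wrist_force: [-8.9, -0.6, 4.7]
finger_gap: 0.0005
clock: 8.9
tcp_pos: [0.5793, -0.3148, 0.075]
orientation: [0.003, 0.789, -0.614, -0.003]
wrist_force: [-14.9, -2.4, 7.3]
finger_gap: 0.0001
```

```bash
python3 -m inch '[[0,0,0,0,0.3,0,1],[0,0,0,0,0.5,0,1],[0,0,0,0,0.7,-0.5,1],[0,0,0,-0.5,0.5,-1,1],[0,0,0,-0.8,0,-1,1],[0,0,0,-0.8,0,0,1],[0,0,0,0,0,0,1],[0,0,0,0,0,0,1],[0,0,0,0,0,0,1]]';python3 look.py w11
python3 - <<'E'
import cv2
a=cv2.imread('pics/w11.png');cv2.imwrite('pics/w11a.png',cv2.resize(a[0:200,180:500],None,fx=2.5,fy=2.5,interpolation=cv2.INTER_CUBIC))
E
```

```text
clock: 9.8
tcp_pos: [0.4689, -0.2495, 0.1798]
orientation: [0.0, 0.79, -0.614, 0.001]
wrist_force: [0.0, -0.2, -0.1]
finger_gap: 0.0
9.8 [ 0.46893477 -0.24954061  0.17979137] [ 0.  -0.2 -0.1]
```

View pics/w11.png

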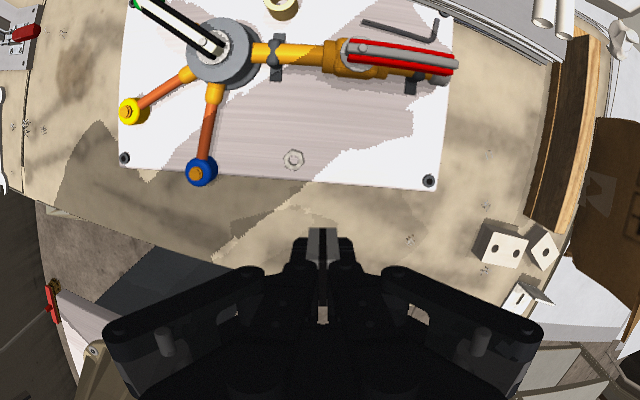

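View pics/w11a.png

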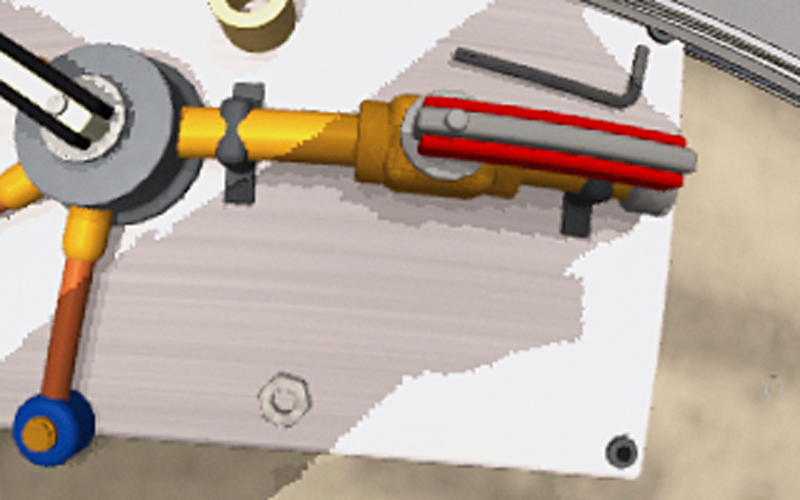

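```bash
python3 -m inch '[[0,0,0,-0.6,-0.2,-0.3,1],[0,0,0,-0.6,-0.2,-0.3,1],[0,0,0,-0.6,-0.2,-0.3,1],[0,0,0,-0.5,-0.2,-0.1,1],[0,0,0,0,0,0,1],[0,0,0,0,0,0,1],[0,0,0,0,0,0,1]]';python3 look.py w12
python3 - <<'E'
import cv2
a=cv2.imread('pics/w12.png');cv2.imwrite('pics/w12a.png',cv2.resize(a[20:140,230:380],None,fx=5,fy=5,interpolation=cv2.INTER_CUBIC))
cv2.imwrite('pics/w12b.png',cv2.resize(a[70:190,390:540],None,fx=5,fy=5,interpolation=cv2.INTER_CUBIC))
E
```

```text
clock: 10.55
tcp_pos: [0.4787, -0.1285, 0.2291]
orientation: [0.0, 0.789, -0.614, -0.0]
wrist_force: [-0.4, -0.6, -0.7]
finger_gap: -0.0002
10.55 [ 0.47869141 -0.12849727  0.22910642] [-0.4 -0.6 -0.7]
```

View pics/w12a.png

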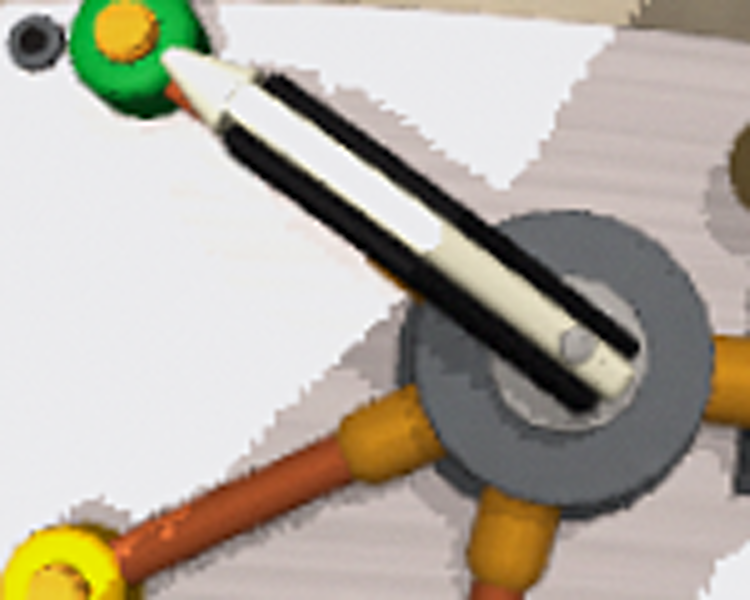

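View pics/w12b.png

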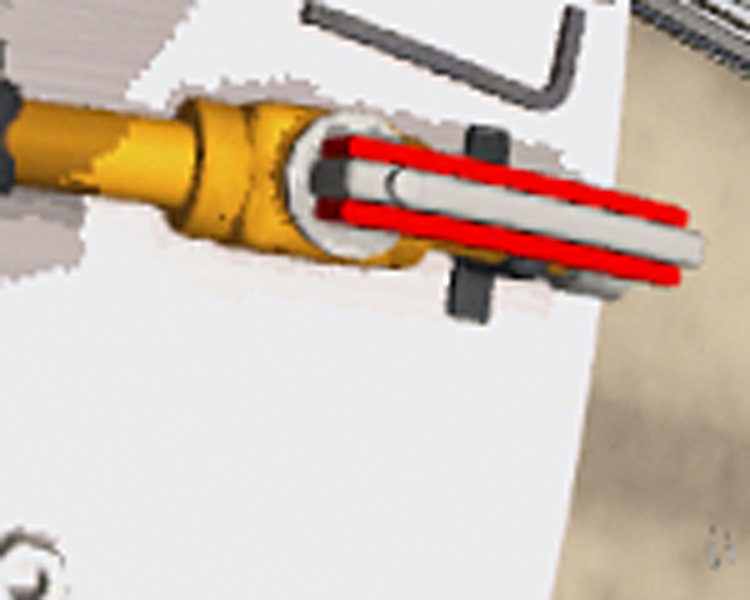

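View pics/w12.png

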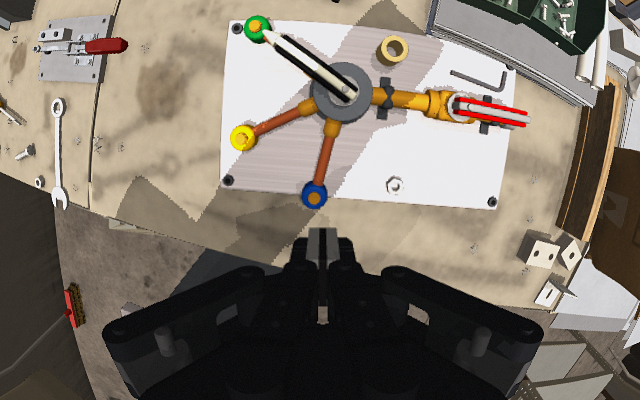

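```bash
python3 sel.py w12 262.6 30.6 345 88.4 255 25.2
python3 - <<'E'
from h import *
w=np.load('w12.npz');p=np.load('p.npy')
v=np.array([[530,119.4],[469,106.4]])
m=lambda a:np.concatenate([wproj(M(p,x),w['p'],w['q']) for x in(spol(a,.08),spol(0,0,.088))])
r=least_squares(lambda x:(m(x[0])+x[1:3]-v).ravel(),[1.5,0,0]);print(r.x,r.fun)
r=least_squares(lambda x:(m(x[0])-v)[0],[1.5]);print(r.x,r.fun)
E
```

```text
angle+img shift [-0.57401442  0.32242703  0.38290247] res [ 0.35  0.28  0.5   0.09 -0.85 -0.37]
plain [-0.5730029]
[ 1.57507013 -1.85734256  0.41227898] [-0.23966088 -0.02703435  0.23966137  0.02703435]
[1.56644668] [1.54488262 0.18565236]
```

```bash
python3 -c "
from workcell import env
print(env.hand_in(), env.get_state()['clock'])"
```

```text
the job is handed in; nothing more can be done
the job is handed in; nothing more can be done
```

The selector arm points at the green outlet and the red shut-off lever is fully open, done in that order. I pushed each lever from one side only with the closed fingertips, then backed away clear of everything and handed in.

- **Selector:** the last wrist picture puts it at about -0.574 rad, against -0.6 for the green outlet. An earlier picture gave -0.585. That leaves it 0.015 to 0.025 rad short, about 2–3 mm at the outlet. I did not nudge it again, because moving it after opening the shut-off would have broken the order you asked for.
- **Shut-off:** it measured about 1.57 rad, lying along the pipe. At the stop, the push force rose to about 15 N with no further movement.
- **Loose parts:** the bushing, nut, hex key, spanner and steel block look to be where they were. I checked this by eye only.
- **Forces and time:** the highest wrist force I read was about 17 N, and a brief upward force of about 4.5 N showed while pushing the shut-off lever. It was gone after I raised the finger 1.5 mm. The whole job took about 10.6 s of the 54 s allowed.

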